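# Ease a denture flask open with the wedge opener

## Task

The bronze denture flask clamped to the bench is stuck shut. Take the wooden-handled wedge opener and work its blade gently into the pry slots at the two ends of the seam, first one end, then the other, in turn, so that the upper half climbs its tight guide pins nearly level until it stands at least 4 mm up and level at both ends, then lay the opener flat on the bench, clear of the flask. Only the opener's blade may touch the flask; keep it level and push it straight in without levering or forcing, for the plaster inside is brittle, and leave the other things where they are.

Things in the scene. Friction and masses are not known exactly. Their poses are not given: they have to be found in the camera images.
- flask: Grey holder (132 x 100 x 10 mm, cheeks 36 mm high) screwed to the bench, and the dull bronze denture flask in it, 88 (own x) by 108 mm (own y). Origin: under the holder's middle; z up. The holder grips the lower half at whatever height it was pushed in: the seam is 42 to 59 mm above the bench, the same at both ends, not measured: find it by feel. The shut upper half ends 32 mm above the seam.
- rise_left (a joint): Height in m by which the left end (own +y of the flask) has climbed its pins, 0 = shut; must end above 0.004. In that end face, 54 mm from the middle, is a pry slot in the upper half, just above the seam: 26 mm wide, 3 mm high while shut, 34 mm deep. Its flat floor, at seam height, runs on outward as a fixed ledge, 32 mm wide, 11 mm long: lay the blade on it and slide it in.
- rise_right (a joint): The same for the right end (own -y), with its own slot and ledge. Each end moves only when lifted (about 10 N at its slot, a little more as the half tilts) and stays where left, sagging up to 0.5 mm. The rise is measured 38 mm from the middle; the slot's mouth is 54 mm from it, so while tilted the higher lip stands a fifth of the difference higher.
- upper_tilt (a joint): Tilt of the upper half about the flask's own x in rad, 0 = level, positive = left end higher. Beyond 0.045 either way (rises differing by 3.4 mm) the pins bind and the plaster cracks. The upper half weighs about 0.5 kg.
- opener: Flask opener, 162 mm long, 0.11 kg, lying flat: brown wooden handle 98 x 18 x 22 mm high, then a steel wedge blade. Origin: underside of the handle near its middle (handle from -50 to +48 mm along own x); own x points to the blade's edge, z up. Pushed level into a slot the blade lifts that end; pushes of 7 to 16 N are normal, 20 N means it is caught or forced. Keep it level on the flask: tilted over 0.03 rad it levers.
- opener_edge (a point): Middle of the blade's edge, on its flat level underside: own x = 112 mm, 5 mm above the handle's underside. The blade is 18 mm wide, 44 mm long, 1.8 mm thick at the edge; its top slopes up by 0.25 mm per mm towards the handle. In a slot, its mouth is opened to the blade's thickness there, less about 0.6 mm that the contacts give.
- plaster_bowl: Bystander: green rubber mixing bowl, 121 mm across, 63 mm high; origin under its middle. Leave it.
- plaster_cast: Bystander: white plaster cast of a jaw, 50 x 62 x 31 mm; origin under its middle. Leave it.
- stone_cast: Bystander: yellow stone cast of a jaw, 50 x 62 x 27 mm; origin under its middle. Leave it.
- brush: Bystander: wooden nail brush, 35 x 90 x 28 mm; origin under its middle. Leave it.
- wax_carton: Bystander: flat carton, 62 x 100 x 24 mm; origin under its middle. Leave it.
- spatula: Bystander: plaster spatula, 255 mm long, thin springy blade, light wooden grip; not the opener. Origin under its middle. Leave it.
Mind the look-alikes: they are no part of the job. Of the things that look like the opener, the larger one is meant.

How it is judged:
On the way, in this order (a step that is already met when the one before it is completed fails the run):
1. the opener's blade eases one end of the upper half up by 1.5 mm (value of joint any of rise_left, rise_right above 0.0015 m and contact force between opener and flask above 0.5 N), for 0.1 s.
2. the blade, worked in at the other end, has brought both ends up by 1.5 mm (value of joint each of rise_left, rise_right above 0.0015 m and contact force between opener and flask above 0.5 N), for 0.1 s.
At the end, for the whole second after the job is handed in: Both ends of the upper half stand more than 4 mm up their pins and level (tilt under 0.02 rad, about 1.5 mm between the two pin readings), and the opener lies flat and still on the bench, not touching the flask (value of joint each of rise_left, rise_right above 0.004 m and value of joint upper_tilt between -0.02 and 0.02 rad and height (world z) of opener below 0.006 m and angle between opener's own z axis and vertical below 0.1 rad and contact force between opener and flask below 0.1 N and linear speed of opener below 0.02 m/s).
It fails at once if the upper half is cocked on its pins by more than 0.045 rad (value of joint upper_tilt above 0.045 rad or value of joint upper_tilt below -0.045 rad).
It fails at once if the opener is forced on the flask: its contact forces with the two halves, added, pass 42 N (contact force between opener and flask above 42 N).
It fails at once if the opener is used as a lever or bears askew: tilted over 0.03 rad while it presses on the flask with over 2 N (angle between opener's own z axis and vertical above 0.03 rad and contact force between opener and flask above 2 N).
It fails at once if the gripper or arm touches the flask (over 1 N) (contact force between any of the fingers, the arm and flask above 1 N).
It fails at once if a bystander is moved by more than 20 mm (distance of any of plaster_bowl, plaster_cast, stone_cast, brush, wax_carton, spatula from where it was at the start of the episode above 0.02 m).
It also fails if it takes over 72 s, if anything falls off the work surface, if the arm or the gripper's body presses on something with over 40 N, if the wrist force passes 120 N, or if a joint passes its speed limit or range.

## Robot

A 7-joint arm with a two-finger parallel gripper is mounted at the origin on a cart in front of the work surface, level with it; the furniture and walls round the work are solid. World frame = base frame: x ahead of the robot, y to its left, z up, the work surface at z = 0. Lengths are in m, angles in rad, forces in N, time in s.
With the tool pointing down it reaches from about 0.425 to 0.95 m from the base axis. Payload 4.7 kg.
Tool frame: the origin (TCP) lies on the centre line of the jaws, within the pads' length; the fingertips stand robot.nose_length ahead of it and the grasp point (between the pads) lies 8 mm behind it (robot.nose_length is the distance from the TCP to the fingertips, in m); z points along the fingers, y is the line along which they close (so a half turn about z gives the same grasp; the last joint's range is limited). The gripper opens to 85 mm and grips with 20 to 120 N. Pads are 22 mm wide; open, the fingers measure 114 mm over their backs; the gripper's body (76 mm by 85 mm) begins 54 mm behind the grasp point. The pads swing forward as they close: fully open they stand 13 mm farther back than shut.
Start: joints at [1.095, 0.469, -0.049, 1.532, 0.024, 1.141, -0.082], TCP at [0.292, -0.609, 0.206] pointing down, gripper open.
Joint ranges: [-2.59, 2.59], [-0.33, 1.99], [-1.39, 1.29], [0.1, 2.45], [-1.04, 4.18], [0.21, 1.99], [-2.66, 2.66]. Speed limits (rad/s): [2.57, 2.57, 3.14, 3.14, 3.14, 3.14, 3.14].

## Interface

Orientations are given as [roll, pitch, yaw] about the fixed x, y, z axes, in that order (R = Rz(yaw) Ry(pitch) Rx(roll)).
In Python, from plant import robot gives the robot as it stands. Calls block until the motion is done:
- robot.goto(position, orientation): joint-space move of the TCP to a pose.
- robot.move_straight(position, vel=0.15, attitude=None, contact_N=None): straight line of the TCP; attitude=None keeps the orientation; vel is the mean speed in m/s. With contact_N (N) it stops when the force on the tool has changed by that much, and returns True; else False.
- robot.move_joints(angles): joint-space move.
- robot.grip(opening, strength=None): opening from 0.0 (shut) to 1.0 (fully open); strength is the grip in N (None keeps the last); returns when the fingers have stopped.
- robot.sleep(seconds).
- robot.inverse_kinematics(position, orientation): joint angles nearest the present ones, or None.
- robot.sense(): the state.
- robot.grab_frame(name): name is "side" or "top" or "wrist"; returns a dict with "image" (400x640x3 uint8, red, green, blue), "range_z" (400x640 float32, m along the optical axis (not along the pixel's ray), 0 where there is no reading), "fx", "fy", "cx", "cy" (pixels), "R" (3x3) and "t" (3): a world point X has camera coordinates R X + t. Camera axes: x right, y down, z forward; pixel columns grow to the right and rows downward; lengths in m; the calibration is good to about 2 mm. A picture is of the moment at which its call begins.
A pose or a line that the arm cannot do raises robot.IKError and nothing moves.
- robot.close_job(): hands the job in; it is judged then, once.
The state is a dict: "t": time; "joint_pos": joint angles; "joint_velocities": joint speeds; "effort": joint torques, N m; "tcp_pos": TCP position; "tcp_rot": TCP orientation; "wrist_force": force on the tool from outside, world axes, zero at the start; "torque": the same for the moment, N m; "opening": opening from 0.0 (shut) to 1.0 (fully open); "gripper_force": force on a finger pad.
Only numpy, scipy, OpenCV 4.12 (cv2) and the standard library are available. Lean on these libraries where they do the work, as an engineer would, in place of code of your own. Each camera call takes 0.05 s, during which the arm holds its last target. There are 200 camera calls.

## Working session

There is one attempt and no reset: what is moved stays moved. The work goes in short steps, each a Python script; the robot and the scene stay as the last script left them, time stands still between calls to the robot, and variables do not carry over. Pictures are saved under pics/ and viewed, at most 10 in all, crops included, and the job is handed in when it is done.

```bash
ls; mkdir -p pics
python3 - <<'E'
from plant import robot
import cv2,numpy as np
print(robot.sense(), robot.nose_length)
for n in("top","side"):
    f=robot.grab_frame(n); cv2.imwrite(f"pics/{n}0.png",f["image"][:,:,::-1]); np.savez(f"{n}0.npz",**f)
    print(n,f["fx"],f["cx"],f["cy"],f["R"],f["t"])
E
```

```text
pics
{'t': 0.0, 'joint_pos': array([ 1.0950641 ,  0.46941562, -0.04858311,  1.53372669,  0.02405495,
        1.14100398, -0.08229568]), 'joint_velocities': array([ 0.00019339,  0.00049273, -0.00081111,  0.00013776,  0.00190386,
        0.00073701,  0.00115645]), 'effort': array([ 2.31962922e-04, -5.10299027e+01, -4.65438422e-02, -2.37710756e+01,
        1.07076202e-02,  7.53799657e-03,  4.86848364e-05]), 'tcp_pos': array([ 0.29140485, -0.60813299,  0.20476497]), 'tcp_rot': array([-3.13962290e+00,  3.87004838e-05,  4.46839560e-01]), 'wrist_force': array([-0.89208637, -0.33392816, -0.40667346]), 'torque': array([ 0.07196184,  0.00513818, -0.06717705]), 'gripper_force': 0.0, 'opening': 1.0038780697346608} 0.011
top 399.6396315236511 320.3158959355903 204.65732473941657 [[-0.00860823 -0.99994282 -0.00634527]
 [-0.98113964  0.00967143 -0.19305823]
 [ 0.19310856  0.0045637  -0.98116678]] [0.10875186 0.52630878 1.47093794]
side 361.22639080103585 314.59466343180014 198.93736959501385 [[-0.64330683 -0.76560682 -0.00158732]
 [-0.65331424  0.55003075 -0.52023713]
 [ 0.39917017 -0.33363508 -0.85402038]] [0.42018662 0.33833636 1.00372765]
```

View pics/top0.png

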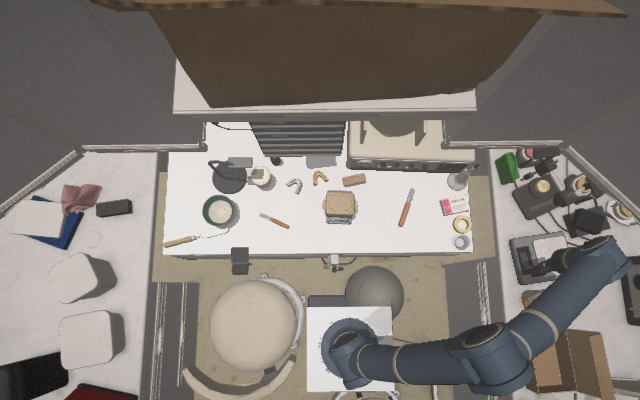

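View pics/side0.png

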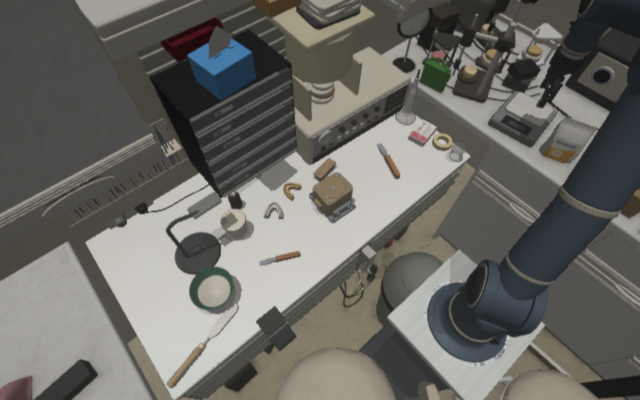

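The top view shows the flask at (340,206), the larger opener at (406,207) with its blade up and right, and a smaller look-alike at (275,220). The side view agrees. Next I'll get coarse positions, then a closer wrist view.

```bash
cat > h.py <<'E'
import numpy as np,cv2
def cloud(f):
    z=f["range_z"].astype(float); v,u=np.mgrid[:400,:640]
    c=np.stack([(u-f["cx"])/f["fx"]*z,(v-f["cy"])/f["fy"]*z,z],-1)
    return (c-f["t"])@f["R"]
E
python3 - <<'E'
from h import *
f=np.load("top0.npz"); P=cloud(f)
for n,(v,u) in dict(flask=(203,340),handle=(215,404),blade=(192,411),small=(223,282),brush=(180,355),carton=(206,455),edgeL=(230,180)).items(): print(n,P[v,u].round(3))
im=f["image"][160:250,300:480,::-1]
cv2.imwrite("pics/crop0.png",cv2.resize(im,None,fx=4.4,fy=4.4,interpolation=cv2.INTER_CUBIC))
E
```

```text
flask [0.526 0.03  0.086]
handle [ 0.49  -0.219  0.02 ]
blade [ 0.583 -0.253  0.01 ]
small [0.463 0.253 0.018]
brush [ 0.629 -0.033  0.03 ]
carton [ 0.522 -0.416  0.026]
edgeL [0.442 0.652 0.   ]
```

View pics/crop0.png

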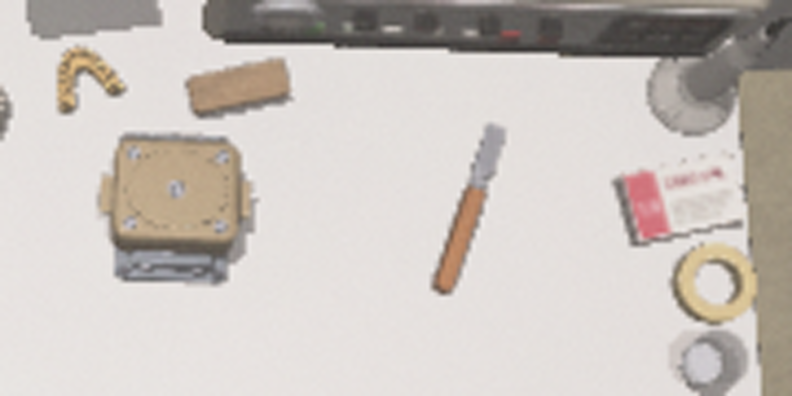

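The crop shows the flask's ledges facing world ±y, and the opener is clear. Next: IK checks for both grasp choices, then a wrist view that covers both.

Run:
```python
from plant import robot
from h import *
pi=np.pi
for k in(0,pi):
    for n,p,y in(("pick",(.505,-.225,.013),-.35),("L",(.526,.03+.166,.06),-pi/2),("L2",(.526,.03+.13,.06),-pi/2),("R",(.526,.03-.166,.06),pi/2)):
        q=robot.inverse_kinematics(p,[pi,0,y+k]); print(k,n,None if q is None else np.round(q,2))
robot.goto([.44,-.1,.42],[pi,0,-.35])
f=robot.grab_frame("wrist"); np.savez("w1.npz",**f); cv2.imwrite("pics/w1.png",f["image"][:,:,::-1])
f=robot.grab_frame("top"); np.savez("t1.npz",**f)
s=robot.sense();print(s["t"],s["tcp_pos"],s["tcp_rot"],s["joint_pos"])
```

```text
0 pick [ 0.37  0.52 -0.03  1.99  0.02  0.64 -1.6 ]
0 L [ 0.38  0.79 -1.18  1.9   0.85  1.07  1.98]
0 L2 [ 0.45  0.78 -1.18  1.92  0.84  1.05  2.03]
0 R [ 0.55  0.48 -0.49  1.96  0.31  0.77 -0.11]
3.141592653589793 pick [ 0.77  0.59 -0.56  1.96  0.46  0.72  1.15]
3.141592653589793 L [ 0.2   0.61 -0.86  1.91  0.59  0.89 -0.95]
3.141592653589793 L2 [ 0.2   0.56 -0.76  1.94  0.51  0.84 -0.83]
3.141592653589793 R [-0.6   0.71  1.11  2.03 -0.81  0.94 -2.19]
2.2583 [ 0.43999747 -0.1008      0.41957866] [-3.14155643e+00  8.25020167e-04 -3.51419421e-01] [ 0.48207977 -0.01172725 -0.34235266  1.66941583 -0.00416121  1.48402332
 -1.78210305]
```

View pics/w1.png

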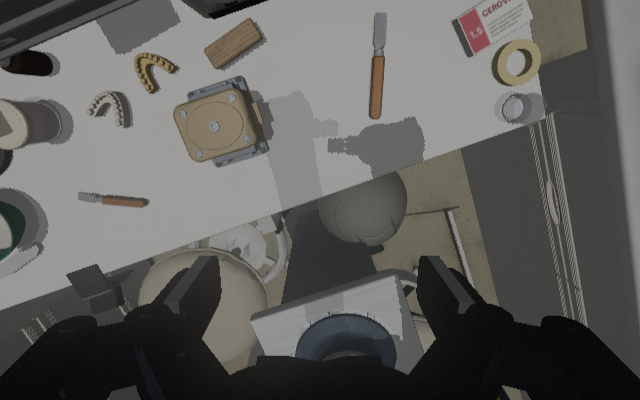

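The wrist view shows the flask's top at (215,125), its right ledge near (262,115), and the opener's handle at (376,88) with the blade up to (380,14). Now fitting poses.

Run:
```python
from h import *
for n in("w1.npz","t1.npz","side0.npz"):
    f=np.load(n); P=cloud(f); ok=f["range_z"]>0
    def reg(c,r,z0,z1): return P[ok&(np.hypot(P[...,0]-c[0],P[...,1]-c[1])<r)&(P[...,2]>z0)&(P[...,2]<z1)]
    b=reg((.45,-.12),.06,-.02,.02); print(n,"bench z",np.median(b[:,2]) if len(b) else None)
    a=reg((.526,.03),.09,.07,.11); print(" top z",np.percentile(a[:,2],[5,50,95]).round(4))
    zt=np.median(a[:,2]); a=a[a[:,2]>zt-.006]
    print(" flask rect",cv2.minAreaRect((a[:,:2]*1000).astype(np.float32)),len(a))
    l=reg((.53,.02),.11,.035,.066); l=l[np.abs(l[:,0]-.526)<.035]
    for s in(1,-1):
        m=l[(l[:,1]-.025)*s>.05]
        if len(m): print(" ledge",s,len(m),m.min(0).round(4),m.max(0).round(4),np.median(m,0).round(4))
    hsv=cv2.cvtColor(f["image"],cv2.COLOR_RGB2HSV)
    near=ok&(np.hypot(P[...,0]-.52,P[...,1]+.235)<.11)&(np.abs(P[...,2])<.05)
    h=P[near&(hsv[...,1]>110)&(hsv[...,0]<20)]
    print(" handle",cv2.minAreaRect((h[:,:2]*1000).astype(np.float32)),np.median(h[:,2]).round(4))
    o=P[near&((hsv[...,1]>110)&(hsv[...,0]<20)|(P[...,2]>.006))]
    c,w,e=cv2.PCACompute2(o[:,:2].copy(),None); print(" opener all",cv2.minAreaRect((o[:,:2]*1000).astype(np.float32)),np.arctan2(w[0,1],w[0,0]))
```

```text
w1.npz bench z 0.00042467152752200633
 top z [0.084  0.087  0.0891]
 flask rect ((526.4627075195312, 30.13669204711914), (108.54436492919922, 88.07090759277344), 86.87862396240234) 4330
 ledge -1 171 [ 0.5074 -0.0357  0.0368] [ 0.5556 -0.025   0.0656] [ 0.5266 -0.0295  0.0562]
 handle ((495.36614990234375, -221.30250549316406), (14.959860801696777, 93.08114624023438), 68.15523529052734) 0.0224
 opener all ((523.0154418945312, -233.29098510742188), (18.44214630126953, 160.7940216064453), 68.76641845703125) -0.3767962370549484
t1.npz bench z -0.0002029168672336966
 top z [0.0803 0.0868 0.0926]
 flask rect ((528.0975341796875, 30.310083389282227), (104.8658676147461, 88.61349487304688), 88.87821197509766) 620
 ledge 1 26 [0.4916 0.0826 0.0482] [0.5452 0.0938 0.062 ] [0.529  0.0898 0.0567]
 ledge -1 18 [ 0.5082 -0.0321  0.0527] [ 0.5386 -0.0273  0.0597] [ 0.5241 -0.0296  0.0557]
 handle ((0.0, 0.0), (0.0, 0.0), 0.0) nan
 opener all ((485.32403564453125, -165.81068420410156), (91.62313079833984, 32.1343879699707), 27.477022171020508) 0.45259230266954376
side0.npz bench z 0.002419926149904493
 top z [0.0769 0.0891 0.0926]
 flask rect ((529.5936279296875, 30.92955780029297), (110.7017593383789, 89.19674682617188), 88.43116760253906) 804
 ledge 1 89 [0.4917 0.0762 0.0361] [0.5587 0.0956 0.0659] [0.5206 0.0851 0.0577]
 handle ((493.65814208984375, -216.97479248046875), (11.945284843444824, 88.771240234375), 67.10050964355469) 0.0245
 opener all ((524.0123901367188, -233.5702667236328), (208.8876953125, 205.83021545410156), 69.89076232910156) -0.4585079833636684
  return _methods._mean(a, axis=axis, dtype=dtype,
  ret = ret.dtype.type(ret / rcount)
```

Run:
```python
from plant import robot
from h import *
pi=np.pi
robot.goto([.4945,-.2215,.06],[pi,0,-.375])
robot.move_straight([.4945,-.2215,.013],vel=.06)
print(robot.sense()["t"])
robot.grip(0.0,90)
s=robot.sense();print(s["t"],s["tcp_pos"],s["tcp_rot"],s["opening"],s["gripper_force"],s["wrist_force"])
robot.move_straight([.4945,-.2215,.16],vel=.12)
s=robot.sense();print(s["t"],s["tcp_pos"],s["tcp_rot"],s["opening"],s["gripper_force"],s["wrist_force"],s["joint_pos"])
f=robot.grab_frame("wrist"); np.savez("w2.npz",**f); cv2.imwrite("pics/w2.png",f["image"][:,:,::-1])
```

```text
4.625
5.3917 [ 0.49446229 -0.22149314  0.012983  ] [ 3.14158602e+00  7.03957584e-05 -3.75020353e-01] -0.005023357275581512 0.0 [-0.01220602  0.32633017  0.33640914]
6.7667 [ 0.49392716 -0.22126891  0.15918898] [-3.14152610e+00  1.71949825e-03 -3.74926229e-01] -0.0011152506418116777 0.0 [ 0.47149855  0.40942066 -0.41992389] [ 0.5536589   0.31496044 -0.25843077  1.89185401  0.09735868  0.94855654
 -1.69530235]
```

View pics/w2.png

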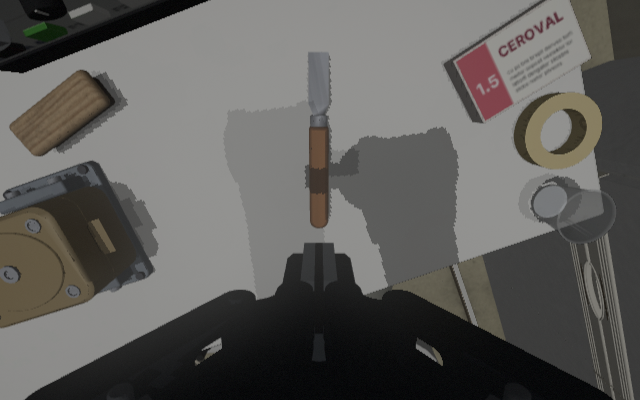

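The picture shows the gripper shut on nothing, with the opener lying ahead of it (handle at (318,175), blade tip at (318,52)). Measuring where it is now.

Run:
```python
from plant import robot
from h import *
f=np.load("w2.npz"); P=cloud(f); print(f["R"],f["t"])
hs=cv2.cvtColor(f["image"],cv2.COLOR_RGB2HSV)
for v,u in((55,318),(125,318),(175,318),(220,318),(150,230),(250,318)): print(v,u,P[v,u].round(4))
g=robot.grab_frame("top"); np.savez("t2.npz",**g); P=cloud(g)
o=f["range_z"]>0
for n in("top0","t2","side0"):
    f=np.load(n+".npz");P=cloud(f);hs=cv2.cvtColor(f["image"],cv2.COLOR_RGB2HSV)
    m=(np.abs(P[...,0]-.5)<.07)&(np.abs(P[...,1]+.22)<.05)&(hs[...,1]>90)&(hs[...,0]<20)&(np.abs(P[...,2]-.02)<.02)
    h=P[m];print(n,len(h),cv2.minAreaRect((h[:,:2]*1000).astype(np.float32)) if len(h) else 0)
cv2.imwrite("pics/t2.png",cv2.resize(g["image"][150:260,330:480,::-1],None,fx=5,fy=5,interpolation=2))
```

```text
[[-0.36572019 -0.93072315  0.0017771 ]
 [-0.89208893  0.35108232  0.28446184]
 [-0.26537913  0.10244811 -0.95868572]] [-0.02554883  0.49383281  0.48786202]
55 318 [ 0.5607 -0.2471  0.3273]
125 318 [ 0.5414 -0.2397  0.0191]
175 318 [ 0.499  -0.223   0.0216]
220 318 [ 0.4579 -0.2069  0.0231]
150 230 [ 5.494e-01 -1.502e-01  1.000e-04]
250 318 [ 0.5037 -0.2248  0.1962]
top0 91 ((494.34381103515625, -219.47683715820312), (15.04835319519043, 90.85618591308594), 69.0916748046875)
t2 68 ((492.1466369628906, -218.0254669189453), (14.68855094909668, 88.01271057128906), 67.68815612792969)
side0 104 ((496.0364074707031, -217.9884033203125), (15.049455642700195, 94.03575134277344), 69.76974487304688)
```

View pics/t2.png

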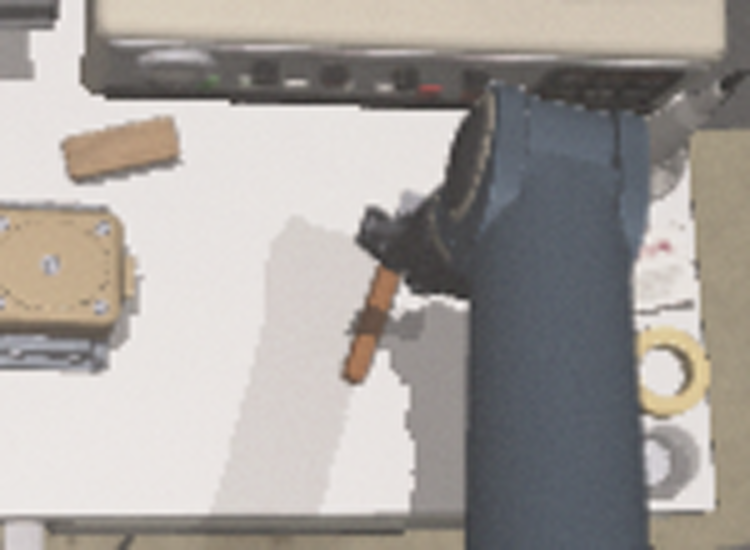

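The opener hasn't moved. I'll check where the shut fingertips really are in the wrist depth.

Run:
```python
from plant import robot
from h import *
for n in("w1","w2"):
    f=np.load(n+".npz"); P=cloud(f); z=f["range_z"]
    print(n,f["R"][2]); v,u=np.nonzero((z>0)&(z<.30)&(np.arange(400)[:,None]>225)); p=P[v,u]
    tcp=np.array([.494,-.2213,.159] if n=="w2" else [.44,-.1008,.4196]); d=p-tcp
    y=-.375 if n=="w2" else -.351
    a=d[:,0]*np.cos(y)+d[:,1]*np.sin(y); b=-d[:,0]*np.sin(y)+d[:,1]*np.cos(y)
    i=np.argsort(d[:,2])[:400:40]
    for k in i: print(v[k],u[k],"along %.3f across %.3f up %.3f"%(a[k],b[k],d[k,2]))
    k=(np.abs(b)<.03);print(np.percentile(d[k,2],[0,1,5,20]) if k.any() else 0)
robot.move_straight([.4945,-.2215,.09],vel=.15)
f=robot.grab_frame("side");np.savez("s3.npz",**f)
from h import *
cv2.imwrite("pics/s3.png",cv2.resize(f["image"][100:220,330:470,::-1],None,fx=5,fy=5,interpolation=2))
print(robot.sense()["opening"],robot.sense()["t"])
```

```text
w1 [-0.26688684  0.0957061  -0.9589639 ]
292 221 along -0.009 across 0.043 up 0.038
280 220 along -0.003 across 0.043 up 0.040
282 418 along -0.003 across -0.043 up 0.041
287 220 along -0.005 across 0.042 up 0.041
271 217 along 0.003 across 0.043 up 0.042
279 217 along -0.001 across 0.043 up 0.042
275 419 along 0.001 across -0.042 up 0.043
256 207 along 0.010 across 0.046 up 0.043
283 420 along -0.002 across -0.043 up 0.044
287 420 along -0.004 across -0.043 up 0.044
[0.09694093 0.0988289  0.10043574 0.10467497]
w2 [-0.26537913  0.10244811 -0.95868572]
226 601 along -0.036 across -0.254 up -0.112
231 111 along -0.040 across 0.185 up -0.109
238 590 along -0.046 across -0.244 up -0.108
244 583 along -0.052 across -0.238 up -0.108
234 600 along -0.042 across -0.251 up -0.107
229 606 along -0.037 across -0.255 up -0.107
243 580 along -0.050 across -0.234 up -0.106
228 609 along -0.036 across -0.256 up -0.106
227 105 along -0.034 across 0.187 up -0.106
243 575 along -0.049 across -0.229 up -0.105
[0.02922285 0.03569514 0.04976403 0.07502167]
0.0012327105455764346 7.5333
```

View pics/s3.png

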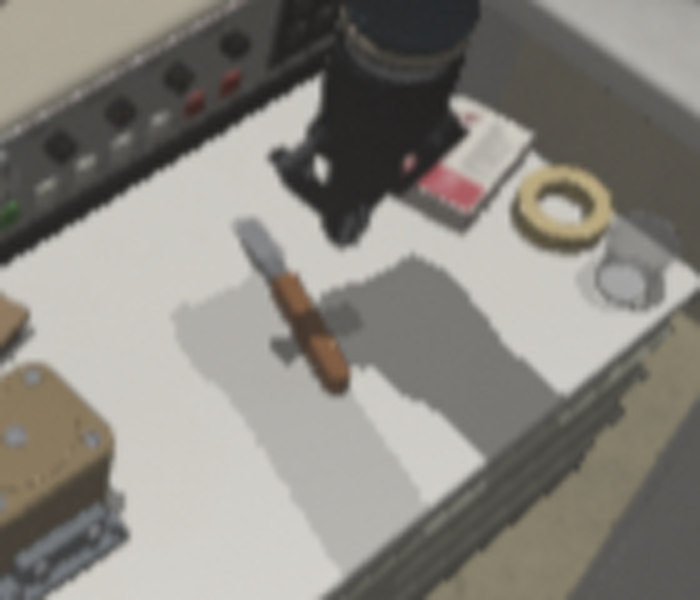

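The side view shows the gripper above the handle, with the fingertips at about crop (345,240). Depth suggests the tips end well behind the nominal TCP, so I'll touch the bare bench to measure it.

Run:
```python
from plant import robot
from h import *
pi=np.pi
f=np.load("s3.npz"); P=cloud(f); z=f["range_z"]
m=(np.abs(P[...,0]-.4945)<.05)&(np.abs(P[...,1]+.2215)<.05)&(P[...,2]>.035)
p=P[m]; i=np.argsort(p[:,2])[:200:20]; print(p[i].round(3))
robot.goto([.45,-.13,.03],[pi,0,-.375])
h=robot.move_straight([.45,-.13,-.045],vel=.025,contact_N=4)
s=robot.sense();print(h,s["tcp_pos"],s["wrist_force"],s["t"])
robot.move_straight([.45,-.13,.03],vel=.15)
print(robot.sense()["t"])
```

```text
[[ 0.488 -0.223  0.12 ]
 [ 0.485 -0.22   0.135]
 [ 0.49  -0.213  0.145]
 [ 0.495 -0.205  0.161]
 [ 0.49  -0.22   0.168]
 [ 0.503 -0.206  0.171]
 [ 0.479 -0.238  0.174]
 [ 0.498 -0.19   0.179]
 [ 0.482 -0.22   0.185]
 [ 0.476 -0.222  0.188]]
True [ 0.45003832 -0.13001858 -0.02542442] [-1.02292006  0.61942443  6.7056887 ] 10.075
10.6
```

The shut fingertips are 25 mm behind the reported TCP, where the spec says 11 mm ahead, so all heights shift by 36 mm. Re-grasping with that correction.

Run:
```python
from plant import robot
from h import *
pi=np.pi
robot.move_straight([.45,-.13,.06],vel=.15)
robot.grip(1.0)
robot.goto([.4945,-.2215,.03],[pi,0,-.375])
robot.move_straight([.4945,-.2215,-.023],vel=.08)
robot.grip(0.0,90)
s=robot.sense();print(s["t"],s["tcp_pos"],s["opening"],s["gripper_force"],s["wrist_force"])
if s["opening"]>.08:
    robot.move_straight([.4945,-.2215,.12],vel=.15)
    robot.sleep(.15)
    s=robot.sense();print(s["t"],s["tcp_pos"],s["tcp_rot"],s["opening"],s["gripper_force"],s["wrist_force"],s["joint_pos"])
    f=robot.grab_frame("wrist"); np.savez("w4.npz",**f); cv2.imwrite("pics/w4.png",f["image"][:,:,::-1])
    f=robot.grab_frame("side"); np.savez("s4.npz",**f)
```

```text
13.6833 [ 0.49470353 -0.22156915 -0.02249919] 0.1897964687463603 89.07777786254883 [-1.49358523  1.24491006  5.20368517]
14.9333 [ 0.49386729 -0.22121036  0.11894121] [-3.14145291e+00  2.13144010e-03 -3.74893901e-01] 0.19128338127817035 88.43052506446838 [ 0.4501802   0.2946797  -1.18444537] [ 0.55028285  0.36368592 -0.25781357  1.93036898  0.11916095  0.86421347
 -1.71479664]
```

View pics/w4.png

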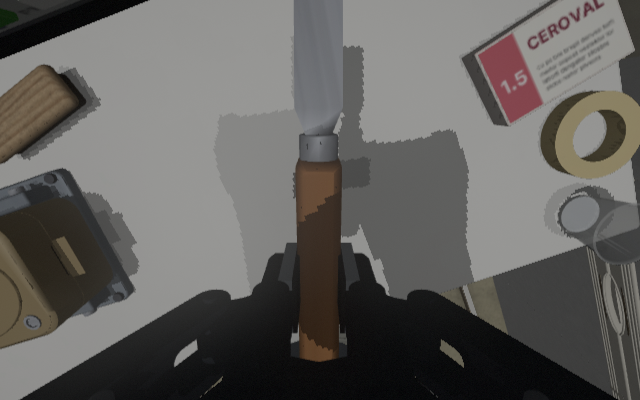

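The picture shows the opener gripped at mid handle, with the ferrule joint at row 158 and the blade running out of the top. Measuring the along-axis offset and the level.

Run:
```python
from h import *
tcp=np.array([.49387,-.22121,.11894]);y=-.375
def loc(P):
    d=P-tcp; return np.stack([d[...,0]*np.cos(y)+d[...,1]*np.sin(y),-d[...,0]*np.sin(y)+d[...,1]*np.cos(y),d[...,2]],-1)
f=np.load("w4.npz");L=loc(cloud(f))
for v in(2,20,60,100,130,135,145,155,160,170,190,220,250,280): print(v,np.median(L[v,315:324],0).round(4))
f=np.load("s4.npz");L=loc(cloud(f));m=(f["range_z"]>0)&(np.abs(L[...,1])<.015)&(L[...,0]>.02)&(L[...,0]<.14)&(np.abs(L[...,2]-.03)<.03)
p=L[m]; print("side",len(p),p[:,0].max(),np.sort(p[:,0])[-8:].round(4),np.median(p[:,1]))
for a in np.arange(.02,.13,.01):
    k=np.abs(p[:,0]-a)<.005
    if k.any(): print(round(a,3),k.sum(),np.median(p[k],0).round(4))
```

```text
2 [ 0.1062 -0.      0.031 ]
20 [ 0.1    -0.      0.0328]
60 [ 0.0861 -0.0001  0.0359]
100 [ 0.072  -0.0001  0.0395]
130 [ 0.0611 -0.0001  0.0398]
135 [ 0.0593 -0.0001  0.0398]
145 [ 0.0556 -0.0001  0.041 ]
155 [ 0.0519 -0.0001  0.0413]
160 [ 0.05   -0.0001  0.0414]
170 [ 0.0467 -0.0001  0.0443]
190 [ 0.0389 -0.0001  0.0445]
220 [ 0.0269 -0.0001  0.045 ]
250 [ 0.014  -0.0001  0.0449]
280 [ 0.0003 -0.0001  0.0447]
side 50 0.11639676825801662 [0.108  0.1083 0.1105 0.1116 0.1117 0.113  0.1144 0.1164] 0.002412030016930215
0.04 3 [0.041  0.0065 0.0478]
0.05 2 [0.0477 0.0005 0.0463]
0.06 2 [ 0.0559 -0.0021  0.0439]
0.08 7 [0.0831 0.0038 0.0414]
0.09 12 [0.0914 0.002  0.0384]
0.1 11 [0.0981 0.0023 0.0364]
0.11 12 [0.1081 0.0036 0.0341]
0.12 1 [ 0.1164 -0.0075  0.0308]
```

Level: the blade top's slope reads 0.249, matching the wedge. The edge is 113 mm ahead of the TCP, with its underside 27.5 mm above it. Now the right end: feel the ledge, then ease in.

```bash
cat > w.py <<'E'
from plant import robot
from h import *
pi=np.pi; C=np.array([.5266,.0302]); PSI=-.047; V=np.array([-np.sin(PSI),np.cos(PSI)])
def xy(s,d): return C+s*V*(.054-d+.113)          # s=+1 left end, -1 right end
def depth(s,p): return .054+.113-s*np.dot(p[:2]-C,V)
def rot(s): return [pi,0,-s*pi/2+PSI]
def rep(s,n=""):
    q=robot.sense(); F=q["wrist_force"]
    print(n,"t %.2f d %.2f z %.2f push %.1f lat %.1f up %.1f tilt %.4f"%(q["t"],1e3*depth(s,q["tcp_pos"]),1e3*q["tcp_pos"][2],s*F[:2]@V,F[:2]@[V[1],-V[0]],F[2],np.hypot(q["tcp_rot"][1],pi-abs(q["tcp_rot"][0]))),flush=True)
    return q
def to(s,d,z,**k): return robot.move_straight([*xy(s,d),z],**k)
def feel(s,z0,z1=.0175,d=-.005):
    to(s,d,z0,vel=.1); q=rep(s,"above"); e=z0-q["tcp_pos"][2]
    h=to(s,d,z1,vel=.015,contact_N=2.5); q=rep(s,"ledge %s"%h)
    return h,q["tcp_pos"][2]+e
def insert(s,z,ds):
    for d in ds:
        h=to(s,d,z,vel=.025,contact_N=19); rep(s,"in %s"%h)
        if h: return False
    return True
E
python3 - <<'E'
from w import *
robot.goto([*xy(-1,-.005),.11],rot(-1)); rep(-1)
h,z=feel(-1,.037); print("z",z)
E
```

```text
t 16.40 d -5.38 z 109.90 push -0.4 lat 0.5 up -0.7 tilt 0.0003
above t 17.28 d -4.90 z 37.43 push 0.8 lat 0.8 up -0.9 tilt 0.0011
ledge True t 18.02 d -5.05 z 27.41 push 0.9 lat 0.8 up 5.1 tilt 0.0005
z 0.02698052787950527
```

Ledge felt with the blade's underside at 54.9 mm, matching the top height minus 32. Inserting.

Run:
```python
from w import *
insert(-1,.0276,[-.001,.003,.006,.009,.012,.015,.018])
```

```text
in False t 18.33 d -0.27 z 27.79 push -0.2 lat 0.2 up 2.6 tilt 0.0011
in False t 18.64 d 3.56 z 27.68 push -0.3 lat -0.4 up 3.9 tilt 0.0015
in False t 18.91 d 5.27 z 27.68 push 2.9 lat 0.7 up 4.2 tilt 0.0019
in False t 19.18 d 6.45 z 27.78 push 7.1 lat 0.0 up 6.6 tilt 0.0035
in False t 19.44 d 8.54 z 27.83 push 8.8 lat 0.7 up 6.5 tilt 0.0045
in False t 19.71 d 11.01 z 27.90 push 9.6 lat -1.5 up 6.5 tilt 0.0050
in False t 19.98 d 13.63 z 27.96 push 10.2 lat -1.2 up 7.3 tilt 0.0054
```

Run:
```python
from w import *
insert(-1,.0276,[.020,.0225]); robot.sleep(.2); rep(-1,"settled")
f=robot.grab_frame("side");np.savez("s5.npz",**f)
```

```text
in False t 20.23 d 15.23 z 27.97 push 11.0 lat 0.2 up 6.8 tilt 0.0058
in False t 20.48 d 17.48 z 28.04 push 11.4 lat 1.0 up 7.0 tilt 0.0062
settled t 20.68 d 17.46 z 28.00 push 11.7 lat -1.0 up 7.8 tilt 0.0061
```

About 2.1 mm at the right. Now over to the left end.

Run:
```python
from w import *
to(-1,-.02,.0276,vel=.1); rep(-1,"out")
to(-1,-.02,.115,vel=.2)
robot.goto([*xy(1,-.005),.115],rot(1)); rep(1); print(robot.sense()["joint_pos"].round(2))
h,z=feel(1,.0325); print(z)
```

```text
out t 21.30 d -19.36 z 26.99 push -0.7 lat -0.2 up -0.9 tilt 0.0032
 t 23.77 d -4.22 z 114.43 push -0.3 lat 0.5 up -1.0 tilt 0.0011
[ 0.38  0.71 -1.18  1.83  0.73  1.12  2.03]
above t 24.74 d -5.53 z 33.05 push -0.0 lat 0.3 up -0.7 tilt 0.0012
ledge True t 25.26 d -5.00 z 27.45 push 0.8 lat -0.1 up 3.7 tilt 0.0007
0.02689756955983956
```

Run:
```python
from w import *
if insert(1,.0276,[-.001,.003,.007,.011,.015,.019,.022,.025]): robot.sleep(.1); rep(1,"settled")
```

```text
in False t 25.55 d -0.55 z 27.70 push 0.6 lat 0.1 up 3.2 tilt 0.0014
in False t 25.86 d 2.95 z 27.76 push 0.5 lat 0.1 up 2.7 tilt 0.0007
in False t 26.17 d 4.78 z 28.28 push 5.7 lat -0.3 up 3.5 tilt 0.0036
in False t 26.48 d 8.01 z 28.47 push 5.3 lat 0.2 up 3.6 tilt 0.0050
in False t 26.78 d 11.57 z 28.57 push 6.0 lat -0.4 up 3.1 tilt 0.0058
in False t 27.09 d 15.14 z 28.64 push 7.2 lat -0.6 up 3.3 tilt 0.0066
in False t 27.36 d 17.81 z 28.71 push 8.5 lat -0.5 up 3.4 tilt 0.0072
in False t 27.62 d 20.54 z 28.74 push 9.2 lat 0.8 up 3.0 tilt 0.0077
settled t 27.73 d 20.55 z 28.70 push 7.7 lat 0.1 up 3.0 tilt 0.0075
```

Run:
```python
from w import *
if insert(1,.0276,[.028,.031]):
    robot.sleep(.15); rep(1,"settled")
    to(1,-.02,.0276,vel=.12); rep(1,"out")
    to(1,-.02,.115,vel=.2)
    robot.goto([*xy(-1,-.005),.115],rot(-1)); rep(-1); print(robot.sense()["joint_pos"].round(2))
    print(feel(-1,.0325))
```

```text
in False t 27.99 d 23.29 z 28.75 push 8.1 lat -0.3 up 2.9 tilt 0.0080
in False t 28.26 d 26.11 z 28.74 push 10.0 lat -0.9 up 2.6 tilt 0.0084
settled t 28.41 d 26.07 z 28.78 push 9.8 lat 0.3 up 3.2 tilt 0.0083
out t 28.98 d -18.73 z 26.63 push -0.4 lat 0.4 up -0.8 tilt 0.0035
 t 31.38 d -4.04 z 114.54 push -0.7 lat -0.7 up -0.5 tilt 0.0011
[ 0.58  0.39 -0.49  1.93  0.24  0.87 -0.08]
above t 32.35 d -4.99 z 33.04 push 0.7 lat 0.9 up -0.9 tilt 0.0012
ledge True t 32.87 d -5.17 z 27.37 push 1.4 lat -0.2 up 3.8 tilt 0.0004
(True, np.float64(0.026836402594158558))
```

Run:
```python
from w import *
if insert(-1,.0276,[0,.008,.013,.018,.023,.027,.030,.0335]): robot.sleep(.15); rep(-1,"settled")
```

```text
in False t 33.23 d 0.81 z 27.74 push -1.3 lat -0.2 up 1.9 tilt 0.0008
in False t 33.69 d 8.82 z 27.65 push -1.1 lat 0.5 up 2.9 tilt 0.0012
in False t 34.04 d 12.67 z 27.74 push 1.4 lat 0.0 up 5.9 tilt 0.0010
in False t 34.39 d 15.38 z 27.91 push 5.5 lat -0.0 up 6.0 tilt 0.0032
in False t 34.74 d 19.55 z 28.00 push 7.8 lat -0.3 up 7.6 tilt 0.0041
in False t 35.05 d 23.10 z 28.05 push 7.8 lat -0.9 up 7.4 tilt 0.0046
in False t 35.32 d 25.71 z 28.11 push 8.7 lat -0.4 up 7.1 tilt 0.0050
in False t 35.61 d 28.79 z 28.16 push 10.0 lat 0.5 up 7.5 tilt 0.0055
settled t 35.76 d 28.78 z 28.19 push 8.7 lat 0.8 up 8.5 tilt 0.0055
```

Contact came at d≈13 mm as predicted, so the right is up about 5.1 mm. Once more at the left.

Run:
```python
from w import *
to(-1,-.02,.0276,vel=.12)
to(-1,-.02,.115,vel=.2)
robot.goto([*xy(1,-.005),.115],rot(1)); rep(1)
print(feel(1,.0325))
if insert(1,.0276,[0,.009,.014,.018,.022,.026,.029,.0325]): robot.sleep(.15); rep(1,"settled")
```

```text
t 38.75 d -4.19 z 114.35 push 0.6 lat -0.5 up -0.8 tilt 0.0012
above t 39.73 d -5.52 z 33.07 push -0.1 lat -0.5 up -1.2 tilt 0.0012
ledge True t 40.24 d -5.01 z 27.45 push 0.3 lat -0.2 up 3.7 tilt 0.0007
(True, np.float64(0.026880577303045126))
in False t 40.58 d 0.63 z 27.63 push 1.4 lat 0.4 up 2.3 tilt 0.0017
in False t 41.08 d 9.82 z 27.53 push -0.1 lat 0.3 up 5.0 tilt 0.0022
in False t 41.43 d 14.26 z 27.67 push 0.4 lat -0.0 up 5.2 tilt 0.0013
in False t 41.74 d 18.33 z 27.67 push 0.6 lat 0.2 up 5.6 tilt 0.0013
in False t 42.05 d 22.16 z 27.77 push -0.2 lat -0.2 up 6.1 tilt 0.0009
in False t 42.36 d 23.33 z 28.38 push 5.1 lat -0.4 up 4.8 tilt 0.0046
in False t 42.62 d 25.24 z 28.59 push 7.0 lat -0.0 up 5.1 tilt 0.0066
in False t 42.92 d 28.30 z 28.67 push 7.8 lat 0.1 up 3.9 tilt 0.0073
settled t 43.07 d 28.34 z 28.63 push 7.7 lat -0.3 up 3.9 tilt 0.0072
```

Run:
```python
from w import *
to(1,-.02,.0276,vel=.12)
to(1,-.02,.115,vel=.2)
robot.goto([*xy(-1,-.02),.115],rot(-1)); rep(-1)
robot.goto([.49,-.25,.03],rot(-1))
h=robot.move_straight([.49,-.25,-.024],vel=.04,contact_N=3); print(h,robot.sense()["tcp_pos"],robot.sense()["t"])
robot.grip(0.6); robot.sleep(.2)
robot.move_straight([.49,-.25,.1],vel=.1)
robot.goto([.44,-.1,.42],[pi,0,-.35])
f=robot.grab_frame("wrist"); np.savez("w6.npz",**f); cv2.imwrite("pics/w6.png",f["image"][:,:,::-1])
print(robot.sense()["t"],robot.sense()["tcp_pos"])
R=[]
for n in("w1","w6"):
    P=cloud(np.load(n+".npz")); p=P[(np.hypot(P[...,0]-.5265,P[...,1]-.03)<.07)&(P[...,2]>.08)]
    b=P[(np.abs(P[...,0]-.43)<.03)&(np.abs(P[...,1]-.1)<.05)]
    s=(p[:,:2]-C)@V
    print(n,"bench",np.median(b[:,2]),"L",np.median(p[(s>.028)&(s<.046),2]),"R",np.median(p[(s<-.028)&(s>-.046),2]))
```

```text
t 46.03 d -18.95 z 114.54 push 0.4 lat 0.3 up -1.5 tilt 0.0011
True [ 0.48981048 -0.2499092  -0.02251356] 47.8333
51.5667 [ 0.43984812 -0.10037071  0.41906962]
w1 bench 0.0002533624969366582 L 0.08685634405859671 R 0.0868853226380228
w6 bench 0.0003113473544683268 L 0.09249848958182028 R 0.09245247172026272
```

View pics/w6.png

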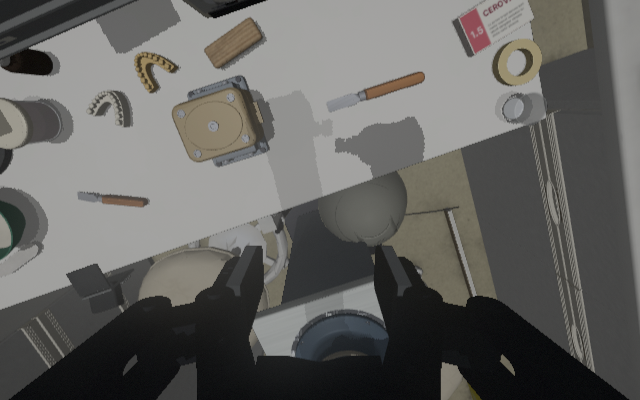

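The picture shows the opener lying flat on the bench at (375,92), clear of the flask at (213,127). The depth comparison gives both ends up about 5.6 mm and level. Handing in.

```bash
python3 -c "
from plant import robot
print(robot.close_job(), robot.sense()['t'])"
```

```text
the job is handed in; nothing more can be done
the job is handed in; nothing more can be done
```

The job is handed in, with no verdict returned: the camera depth shows both ends of the upper half about 5.6 mm up and level, and the opener lies flat on the bench clear of the flask, at about 52 s of the 72 s allowed.

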